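# Lay the flanged stub in the vee cradle

### The job

Lift the flanged tube stub out of the open flanging die and lay it on its side in the sloping vee cradle, flange at the low end and pushed right up against the stop plate. Keep hold of it until it rests in the vees, then let go and move the hand clear; do not set the stub down on the bench on the way, and leave the other things where they are.

Things in the scene. Friction and masses are not known exactly. Their poses are not given: they have to be found in the camera images.
- stub: the steel flanged tube stub to move, 0.24 kg +-25 %: round tube 40 mm in diameter, 150 mm long overall, with a flange disc 64 mm in diameter, 6 mm thick at one end; the plain end is closed by a flush black plug. Starts upright, flange down in the die. Origin: centre of the flange's outer face; z runs along the tube to the plain end (up at the start). Balance point 74 mm from the origin
- stub_end (a point): centre of the stub's plain, plugged end, 150 mm from its origin along its z
- die: open lower half of a flanging die, fixed: square steel block 120 x 120 x 40 mm with a round cavity 69 mm wide and 12 mm deep in its top (cavity floor 28 mm above the bench), where the flange sits loose; a bar 170 x 50 x 14 mm through its foot along x with end pins up to 22 mm high. Nothing overhangs it. Origin: centre of the underside, z up
- cradle: the cradle's steel base plate, fixed to the bench: 140 x 90 x 10 mm; carries the sloping bed. Origin: centre of its underside; its x axis points to the cradle's high end
- bed: the cradle's sloping bed, fixed. Origin: the point on the stop plate's face where the centre of the stub's flange face comes when home, 75 mm above the bench. x: the line of the seated tube, from the stop at the low end up towards the high end, rising 15 degrees; y is level; z square to the tube, upwards. The bed ends at x = 86 mm, so the tube's last 64 mm stick out free
- vee_low (a point): seated tube's axis at the middle of the lower of two equal 90 degree vee blocks, at bed x = 30 mm. Each vee is 16 mm thick along x and 62 mm wide across y, cups the 40 mm tube from below with its axis on the bed's x axis, and ends about 3 mm below that axis. The flange goes in the 22 mm gap between stop plate and this vee
- vee_high (a point): the same point of the upper vee block, at bed x = 76 mm
- stop_top (a point): middle of the upper edge of the stop plate's face, 12 mm above the tube's axis, bed x = 0. The plate is 12 mm thick, at bed x = -12 to 0, and 66 mm wide
- plain_tube: bystander: a plain tube 40 mm in diameter and 90 mm tall with a black plug and no flange, standing loose on the bench. Origin: centre of the underside
- rod_box: bystander: a small open cardboard box of short steel rods, 100 x 60 x 40 mm, loose. Origin: centre of the underside
- bracket: bystander: a steel angle bracket, foot 100 x 60 x 5 mm with an upright leaf 50 mm high along one short edge, loose. Origin: centre of the foot's underside
Things that resemble listed ones, but are neither listed nor needed, are in the scene too. What is shaped like the die but green or orange is not meant.

How it is judged:
On the way, in this order (a step that is already met when the one before it is completed fails the run):
1. the stub is lifted clear of the die (z of stub in the frame of die above 0.05 m), for 0.1 s.
2. the stub rests on the cradle, lying along the vees, while the fingers still hold it (contact force between stub and cradle above 0.2 N and contact force between the fingers and stub above 0.5 N and angle between the z axis of stub and the x axis of bed, either way round below 0.14 rad and distance between stub and bed below 0.03 m), for 0.1 s.
At the end, for the whole second after the job is handed in: the stub lies at rest in both vees, its axis within 0.05 rad (3 degrees) of the bed's line, its flange against the stop plate (gap under 4 mm, flange centre within 6 mm of its home point), released (angle between the z axis of stub and the x axis of bed, either way round below 0.05 rad and x of stub in the frame of bed below 0.004 m and distance between stub and bed below 0.006 m and linear speed of stub below 0.02 m/s); the robot touches nothing.
It fails at once if the stub is set down on the bench, standing (its origin below 20 mm) or lying (its plain end's centre below 30 mm) (height (world z) of stub below 0.02 m or height (world z) of stub_end below 0.03 m).
It fails at once if a bystander is moved more than 30 mm (distance of any of plain_tube, rod_box, bracket from where it was at the start of the episode above 0.03 m).
It also fails if it takes over 48 s, if anything falls off the work surface, if the arm or the gripper's body presses on something with over 40 N, if the wrist force passes 120 N, or if a joint passes its speed limit or range.

### The arm

A 6-joint arm with a two-finger parallel gripper is mounted at the origin on the work surface. World frame = base frame: x ahead of the robot, y to its left, z up, the work surface at z = 0. Lengths are in m, angles in rad, forces in N, time in s.
With the tool pointing down it reaches from about 0.325 to 0.85 m from the base axis. Payload 15.5 kg.
Tool frame: the origin (TCP) lies midway between the tips of the shut fingers; the grasp point (between the pads) lies 19 mm behind it; z points along the fingers, y is the direction in which the jaws open and shut (so a half turn about z gives the same grasp; the last joint's range is limited). The gripper opens to 91 mm and grips with 3 to 60 N. Pads are 32 mm wide; open, the fingers measure 118 mm over their backs; the gripper's body (76 mm by 178 mm) begins 60 mm behind the grasp point.
Start: joints at [1.089, 0.494, 1.345, -0, 1.302, -0.096], TCP at [0.236, 0.579, 0.214] pointing down, gripper open.
Joint ranges: [-2.91, 2.91], [-0.82, 2.16], [0.22, 2.67], [-1.22, 4.37], [0.12, 2.79], [-3.08, 3.08]. Speed limits (rad/s): [1.89, 1.89, 2.57, 3.01, 3.01, 3.01].

### API

Orientations are given as [roll, pitch, yaw] about the fixed x, y, z axes, in that order (R = Rz(yaw) Ry(pitch) Rx(roll)).
In Python, from plant import r gives the robot as it stands.
- The arm moves only by the tool drive_tool, never from a script. Its argument "steps" is text: rows parted by semicolons, each of 7 numbers parted by spaces: the finger opening in cm, from 0 to 9.12, then the shift along the tool's x, y, z in cm, then the turn, a rotation vector about the tool's x, y, z in rad. A call has 1 to 8 rows; each row is the pose to reach, as a shift and turn from the pose commanded when the call began, along the tool's axes at that moment; what a row does not reach only later rows make up. A row lasts 1/12 s, in which the tool goes at most 41.7 mm and 7.16 degrees, less where a joint would pass 70% of its speed; a pose out of reach is approached as far as the arm can. A call with a gripper value outside its range is refused whole. The fingers move at their own pace and stop on an object; "newtons" is the grip in N (left out, the last holds). Time passes only in rows, so rows that repeat a pose let the fingers close. It gives the time, the measured TCP pose, the force and the opening at its end, in the units of the state.
- r.get_obs(): the state, without advancing time (a new reading comes with each control period).
- r.read_camera(name): name is "scene" or "side" or "wrist"; returns (picture, depth): 400x640x3 uint8, red, green, blue; 400x640 float32, m along the optical axis (not along the pixel's ray), 0 where there is no reading.
- r.calibration(name): a dict with "K" (3x3 intrinsics, pixels), "R" (3x3) and "t" (3): a world point X has camera coordinates R X + t; the wrist camera has in their place "T_tool_cam" (4x4, takes a point from camera to tool coordinates, whose origin is the TCP and whose axes are the flange's). Camera axes: x right, y down, z forward; pixel columns grow to the right and rows downward; lengths in m; the calibration is good to about 2 mm. The wrist camera is an equidistant fisheye: a pixel r from the principal point sees the ray r / f radians off the axis. A picture is of the moment at which its call begins: read the wrist's pose just before it. calibration takes no time and is no camera call.
- r.job_done(): hands the job in, once; it reports no verdict.
The state is a dict: "time": time; "q": joint angles; "joint_vel": joint speeds; "joint_torque": joint torques, N m; "position": TCP position; "eef_rot": TCP orientation; "contact_force": force on the tool from outside, world axes, zero at the start; "moment": the same for the moment, N m; "opening": finger opening in m.
Only numpy, scipy, OpenCV 4.12 (cv2) and the standard library are available. Lean on these libraries where they do the work, as an engineer would, in place of code of your own. Each camera call takes 0.05 s, during which the arm holds its last target. There are 200 camera calls.

## Working session

There is one attempt and no reset: what is moved stays moved. The work goes in short steps, Python scripts to look and compute and a tool call to move; the robot and the scene stay as the last step left them, time stands still between calls to the robot, and variables do not carry over. Pictures are saved under pics/ and viewed, about 8 in all and at most 12, crops included, and the job is handed in when it is done.

Besides the shell and the picture viewer there is one more tool, called after "Emit:" in YAML: its name, and indented under it one key for each argument. drive_tool: Moves the arm, as the interface text tells. Its arguments: {"type":"object","properties":{"steps":{"type":"string"},"newtons":{"type":"number"}},"required":["steps"]}

```bash
mkdir -p pics
cat > h.py <<'E'
import numpy as np, cv2
from plant import r
def snap(n,tag):
    p,d=r.read_camera(n); cv2.imwrite(f'pics/{tag}.png',p[:,:,::-1]); np.save(f'pics/{tag}.npy',d); return p,d
def pt(n,d,u,v,w=1):
    c=r.calibration(n); u=int(u);v=int(v)
    a=d[v-w:v+w+1,u-w:u+w+1]; z=np.median(a[a>0])
    K=c['K']; x=np.array([(u-K[0,2])/K[0,0]*z,(v-K[1,2])/K[1,1]*z,z])
    return c['R'].T@(x-c['t'])
def cloud(n,d):
    c=r.calibration(n);K=c['K'];v,u=np.mgrid[0:400,0:640]
    X=np.stack([(u-K[0,2])/K[0,0]*d,(v-K[1,2])/K[1,1]*d,d],-1)
    P=(X-c['t'])@c['R']; P[d<=0]=np.nan; return P
E
python3 - <<'E'
from h import *
a,_=snap('scene','s0'); b,_=snap('side','d0')
print(r.get_obs())
for n in('scene','side'):
    c=r.calibration(n); print(n,c['K'][0],-c['R'].T@c['t'],c['R'][2])
E
```

```text
{'time': 0.1, 'q': array([ 1.08844184e+00,  4.94114780e-01,  1.34605975e+00,  9.85801960e-06,
        1.30251635e+00, -9.54982557e-02]), 'joint_vel': array([-0.00015778, -0.0014468 , -0.00154382, -0.00044378, -0.00058463,
        0.00063989]), 'joint_torque': array([ 1.48060521e-04, -8.80236554e+01, -3.82543445e+01,  7.08746631e-02,
        4.84545075e-02,  1.48070995e-05]), 'position': array([0.23563232, 0.5785099 , 0.21340499]), 'eef_rot': array([-3.14050034e+00, -1.14178638e-04,  2.75473374e+00]), 'contact_force': array([ 0.59678693, -0.96615888, -0.39912304]), 'moment': array([ 0.01903961, -0.03528734, -0.06219141]), 'opening': 0.09114826192537231}
scene [385.00013016   0.         318.57949758] [0.86283802 0.57114048 0.74558245] [-0.39210473 -0.60584794 -0.69224429]
side [401.48185835   0.         313.52840469] [ 0.42121142 -0.56666123  0.81821371] [ 0.08046797  0.62702168 -0.77483464]
```

View pics/s0.png

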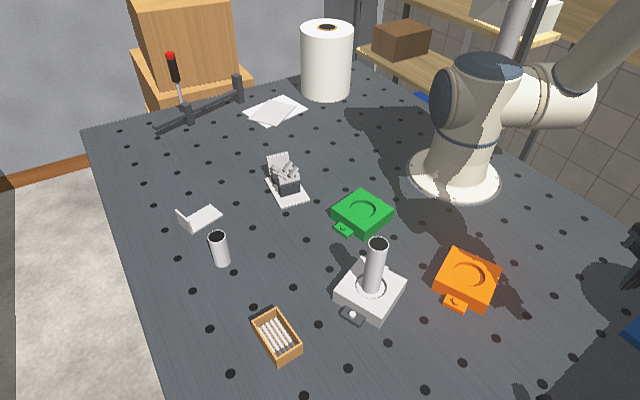

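View pics/d0.png

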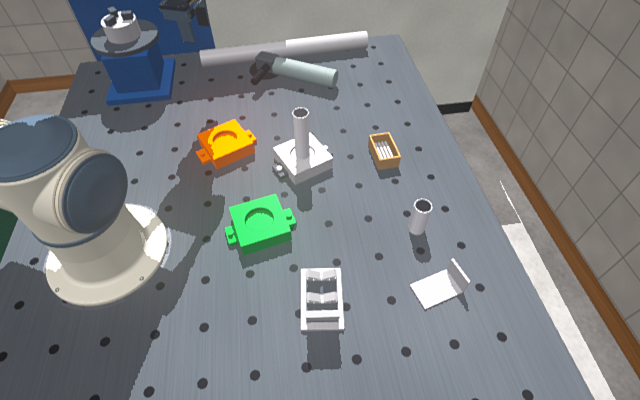

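The stub (scene ~(375,265), top of side view (301,112)) stands in the grey die. The cradle is at side (322,298) and scene (287,180). I'll get positions from the clouds.

Run:
```python
from h import *
for n,t,boxes in(('scene','s0',{'cradle':(258,145,318,212),'die':(330,230,412,330)}),('side','d0',{'cradle':(292,260,352,338),'die':(268,100,340,190)})):
    d=np.load(f'pics/{t}.npy'); P=cloud(n,d)
    for k,(a,b,c,e) in boxes.items():
        Q=P[b:e,a:c].reshape(-1,3); Q=Q[~np.isnan(Q[:,0])]; 
        print(n,k,'zmax',np.percentile(Q[:,2],[1,99,99.9]))
        if k=='die':
            for lo,hi in((.034,.046),(.06,.165),(.172,.185)):
                q=Q[(Q[:,2]>lo)&(Q[:,2]<hi)]; print(lo,len(q),q.min(0).round(4),q.max(0).round(4),q.mean(0).round(4), cv2.minAreaRect(q[:,:2].astype(np.float32)*1000))
        else:
            for lo,hi in((.006,.014),(.02,.2)):
                q=Q[(Q[:,2]>lo)&(Q[:,2]<hi)]; print(lo,len(q),cv2.minAreaRect(q[:,:2].astype(np.float32)*1000))
    # enlarged cradle crop
    a,b,c,e=boxes['cradle']; im=cv2.imread(f'pics/{t}.png')[b:e,a:c]
    cv2.imwrite(f'pics/c_{n}.png',cv2.resize(im,None,fx=6,fy=6,interpolation=cv2.INTER_CUBIC))
A,B=[cv2.imread(f'pics/c_{n}.png') for n in('scene','side')]
h=max(len(A),len(B));f=lambda x:cv2.copyMakeBorder(x,0,h-len(x),0,0,0)
cv2.imwrite('pics/cr.png',np.hstack([f(A),f(B)]))
```

```text
scene cradle zmax [-0.00295599  0.08647216  0.09095269]
0.006 517 ((482.6206359863281, -192.902587890625), (141.61827087402344, 90.1584243774414), 83.25637817382812)
0.02 1002 ((479.8668212890625, -212.4742431640625), (112.75704956054688, 66.71369934082031), 82.38313293457031)
scene die zmax [-0.00258773  0.17842555  0.1795876 ]
0.034 1937 [0.3995 0.0753 0.034 ] [0.5715 0.2968 0.046 ] [0.5016 0.2261 0.0395] ((459.6709899902344, 194.41400146484375), (226.5709228515625, 140.95025634765625), 34.35213851928711)
0.06 610 [0.4808 0.2029 0.0603] [0.5146 0.239  0.1647] [0.505  0.2287 0.1151] ((502.2301940917969, 225.20611572265625), (22.154239654541016, 39.889442443847656), 41.16957473754883)
0.172 290 [0.4733 0.1985 0.172 ] [0.5139 0.238  0.1809] [0.4953 0.2196 0.1776] ((494.2192687988281, 217.9768524169922), (40.28514099121094, 38.96658706665039), 50.32818603515625)
side cradle zmax [-0.00194597  0.09006358  0.09400672]
0.006 879 ((481.26995849609375, -195.2758331298828), (141.4853057861328, 88.37228393554688), 82.8140869140625)
0.02 1668 ((478.4306945800781, -216.48538208007812), (106.529296875, 65.5981216430664), 81.48778533935547)
side die zmax [-0.00258957  0.17886341  0.18055979]
0.034 1097 [0.4149 0.1385 0.034 ] [0.5701 0.296  0.0454] [0.4912 0.2049 0.0399] ((493.4234924316406, 216.93072509765625), (122.24176788330078, 123.74805450439453), 22.962522506713867)
0.06 463 [0.4728 0.1912 0.0605] [0.5127 0.2196 0.1648] [0.4915 0.2022 0.1151] ((491.4798583984375, 204.50799560546875), (26.22697639465332, 39.93238830566406), 84.05732727050781)
0.172 169 [0.4743 0.1957 0.1721] [0.5124 0.2388 0.1825] [0.4928 0.2141 0.178 ] ((493.8480224609375, 217.10946655273438), (43.312530517578125, 37.28509521484375), 82.73430633544922)
```

View pics/cr.png

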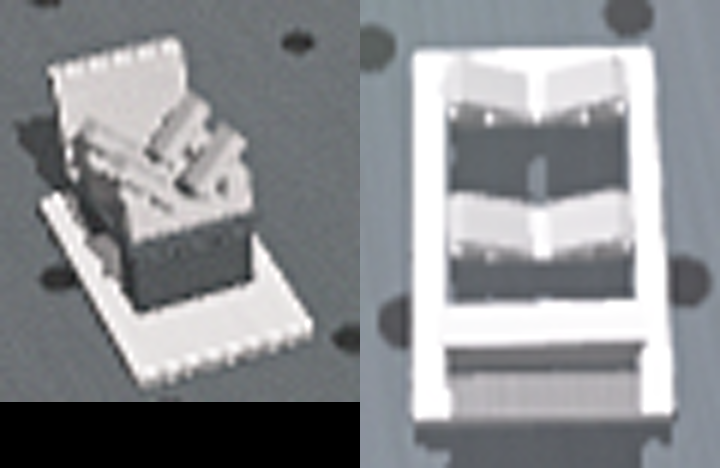

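The left crop (scene) shows the stop plate at the far end, and the right crop (side) shows it at the bottom, so the low end is at -y. The vees open upward toward +y. Next I'll fit the bed frame.

Run:
```python
from h import *
yaw=np.deg2rad(82.9); c0=np.array([.482,-.194])
ex=np.array([np.cos(yaw),np.sin(yaw)]); ey=np.array([-ex[1],ex[0]])
s,c=np.sin(np.pi/12),np.cos(np.pi/12)
for n,t,(a,b,cc,e) in(('scene','s0',(258,145,318,212)),('side','d0',(292,260,352,338))):
    P=cloud(n,np.load(f'pics/{t}.npy'))[b:e,a:cc].reshape(-1,3)
    P=P[P[:,2]>.02]; u=(P[:,:2]-c0)@ex; v=(P[:,:2]-c0)@ey; z=P[:,2]
    xb=u*c+(z-.075)*s; zb=-u*s+(z-.075)*c
    print(n,len(P),'v',np.percentile(v,[.5,99.5]),'xb',xb.min(),xb.max())
    h,ed=np.histogram(xb,bins=np.arange(-.09,.07,.004))
    for i in range(len(h)):
        m=(xb>=ed[i])&(xb<ed[i+1])
        if m.sum()>3: print(f'{ed[i]:.3f} {m.sum()} zb {zb[m].min():.3f} {zb[m].max():.3f} v {v[m].min():.3f} {v[m].max():.3f}')
    # vee V fit: zb = |v-v0| + k
    for lo,hi in((-.05,-.02),(-.005,.03)):
        pass
```

```text
scene 1002 v [-0.0327952   0.03270166] xb -0.07396590776392495 0.03141332654274373
-0.074 7 zb -0.029 0.027 v -0.032 0.016
-0.070 15 zb -0.014 0.028 v -0.032 0.031
-0.066 24 zb -0.031 0.028 v -0.033 0.033
-0.062 201 zb -0.027 0.029 v -0.033 0.034
-0.058 85 zb -0.039 0.029 v -0.032 0.030
-0.038 10 zb -0.033 0.012 v -0.033 0.031
-0.034 28 zb -0.035 0.012 v -0.032 0.031
-0.030 22 zb -0.030 0.012 v -0.032 0.029
-0.026 40 zb -0.027 0.013 v -0.032 0.030
-0.022 69 zb -0.027 0.011 v -0.030 0.030
-0.018 11 zb -0.032 0.009 v -0.032 0.021
-0.014 5 zb -0.033 -0.026 v -0.032 0.012
-0.010 5 zb -0.028 -0.024 v -0.032 -0.007
-0.002 4 zb -0.055 -0.026 v -0.032 -0.028
0.002 5 zb -0.050 -0.027 v -0.032 -0.029
0.006 8 zb -0.051 0.008 v -0.032 0.021
0.010 28 zb -0.060 0.013 v -0.030 0.030
0.014 72 zb -0.061 0.012 v -0.033 0.028
0.018 109 zb -0.058 0.012 v -0.033 0.029
0.022 143 zb -0.043 0.011 v -0.033 0.032
0.026 98 zb -0.034 0.010 v -0.033 0.033
side 1668 v [-0.03051502  0.03367481] xb -0.07282853721356057 0.025834105892644316
-0.074 181 zb -0.034 0.031 v -0.031 0.034
-0.070 80 zb -0.030 0.031 v -0.030
[... 212 characters left out ...]

-0.042 62 zb -0.030 -0.023 v -0.030 0.033
-0.038 142 zb -0.029 0.014 v -0.030 0.033
-0.034 67 zb -0.028 0.014 v -0.030 0.033
-0.030 63 zb -0.020 0.015 v -0.029 0.032
-0.026 67 zb -0.022 0.015 v -0.029 0.032
-0.022 23 zb -0.026 0.013 v -0.025 0.032
-0.018 21 zb -0.027 -0.021 v -0.031 0.016
-0.014 62 zb -0.029 -0.022 v -0.031 0.033
-0.010 58 zb -0.030 -0.022 v -0.030 0.033
-0.006 59 zb -0.030 -0.024 v -0.030 0.033
-0.002 61 zb -0.029 -0.023 v -0.030 0.033
0.002 55 zb -0.028 -0.023 v -0.030 0.033
0.006 124 zb -0.029 0.015 v -0.030 0.033
0.010 85 zb -0.027 0.014 v -0.031 0.033
0.014 65 zb -0.026 0.015 v -0.031 0.032
0.018 57 zb -0.021 0.015 v -0.029 0.031
0.022 56 zb -0.021 0.015 v -0.030 0.032
```

```bash
cat >> h.py <<'E'
from scipy.spatial.transform import Rotation as Ro
def pose(az,lean):  # degrees: jaws' plane azimuth, lean of tool from straight down towards az
    return Ro.from_euler('xyz',[np.pi,-np.deg2rad(lean),np.deg2rad(az)])
def go(p,R):  # prints the shift (cm) and turn for the move call
    o=r.get_obs(); C=Ro.from_euler('xyz',o['eef_rot'])
    print('t',round(o['time'],2),'pos',o['position'].round(4),'rpy',np.rad2deg(o['eef_rot']).round(1),'F',o['contact_force'].round(1),'op',round(o['opening'],4),'q',o['q'].round(2))
    print('shift cm',(C.inv().apply(np.array(p)-o['position'])*100).round(2),'turn',(C.inv()*R).as_rotvec().round(3))
E
python3 -c "
from h import *
go([.40,.12,.32],pose(45,20))"
```

```text
t 0.1 pos [0.2356 0.5785 0.2134] rpy [-179.9   -0.   157.8] F [ 0.6 -1.  -0.4] op 0.0911 q [ 1.09  0.49  1.35  0.    1.3  -0.1 ]
shift cm [-32.52 -36.27 -10.62] turn [-0.344  0.229  1.946]
```

Emit:
drive_tool:
  steps: "9.1 0 0 -5 0 0 0; 9.1 -32.5 -36.3 -10.6 -0.344 0.229 1.946; 9.1 -32.5 -36.3 -10.6 -0.344 0.229 1.946; 9.1 -32.5 -36.3 -10.6 -0.344 0.229 1.946; 9.1 -32.5 -36.3 -10.6 -0.344 0.229 1.946; 9.1 -32.5 -36.3 -10.6 -0.344 0.229 1.946; 9.1 -32.5 -36.3 -10.6 -0.344 0.229 1.946; 9.1 -32.5 -36.3 -10.6 -0.344 0.229 1.946"

```text
time: 0.77
position: [0.333, 0.3048, 0.2939]
eef_rot: [3.048, -0.151, 1.898]
contact_force: [1.3, -0.6, 0.2]
opening: 0.091
```

```bash
python3 -c "
from h import *
go([.40,.12,.32],pose(45,20))"
```

```text
t 0.77 pos [0.333  0.3048 0.2939] rpy [174.6  -8.6 108.8] F [ 1.3 -0.6  0.2] op 0.091 q [0.5  0.09 1.73 0.14 1.2  0.14]
shift cm [-19.03   0.92  -5.47] turn [-0.191  0.126  1.085]
```

Emit:
drive_tool:
  steps: "9.1 -19 0.9 -5.5 -0.191 0.126 1.085; 9.1 -19 0.9 -5.5 -0.191 0.126 1.085; 9.1 -19 0.9 -5.5 -0.191 0.126 1.085; 9.1 -19 0.9 -5.5 -0.191 0.126 1.085; 9.1 -19 0.9 -5.5 -0.191 0.126 1.085; 9.1 -19 0.9 -5.5 -0.191 0.126 1.085; 9.1 -19 0.9 -5.5 -0.191 0.126 1.085; 9.1 -19 0.9 -5.5 -0.191 0.126 1.085"

```text
time: 1.43
position: [0.4011, 0.1212, 0.3203]
eef_rot: [3.115, -0.328, 0.947]
contact_force: [-0.2, 0.5, -0.6]
opening: 0.0911
```

```bash
python3 -c "
from h import *
g=np.array([.494,.2175,.146]); R=pose(45,45)
go(g-.09*R.as_matrix()[:,2],R)"
```

```text
t 1.43 pos [0.4011 0.1212 0.3203] rpy [178.5 -18.8  54.2] F [-0.2  0.5 -0.6] op 0.0911 q [-0.08 -0.04  1.83  0.29  1.17  0.46]
shift cm [ 3.02  0.55 12.74] turn [-0.06   0.454  0.144]
```

Emit:
drive_tool:
  steps: "9.1 3 0.6 12.7 -0.06 0.454 0.144; 9.1 3 0.6 12.7 -0.06 0.454 0.144; 9.1 3 0.6 12.7 -0.06 0.454 0.144; 9.1 3 0.6 12.7 -0.06 0.454 0.144; 9.1 3 0.6 12.7 -0.06 0.454 0.144; 9.1 3 0.6 12.7 -0.06 0.454 0.144; 9.1 3 0.6 12.7 -0.06 0.454 0.144; 9.1 3 0.6 12.7 -0.06 0.454 0.144"

```text
time: 2.1
position: [0.4475, 0.173, 0.2085]
eef_rot: [-3.14, -0.783, 0.79]
contact_force: [0.3, -0.1, -0.1]
opening: 0.0909
```

```bash
python3 -c "
from h import *
g=np.array([.494,.2175,.146]); R=pose(45,45)
go(g+.019*R.as_matrix()[:,2],R); snap('wrist','w0')"
```

```text
t 2.1 pos [0.4475 0.173  0.2085] rpy [-179.9  -44.9   45.3] F [ 0.3 -0.1 -0.1] op 0.0909 q [-0.24  0.23  2.28  1.37  0.67 -0.61]
shift cm [ 0.15  0.2  10.86] turn [-0.006  0.002  0.004]
```

View pics/w0.png

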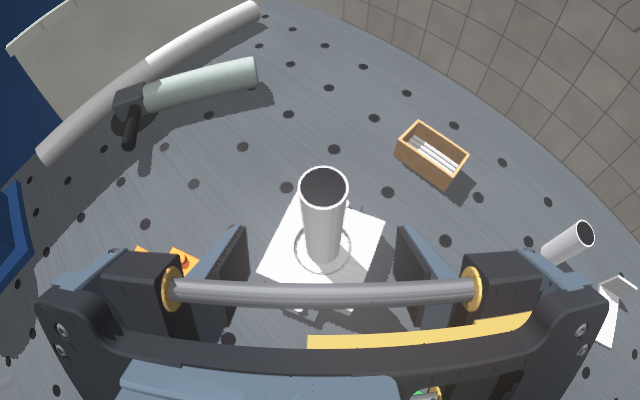

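The wrist view shows the stub at column 323, midway between the fingers (columns 245 and 400), so I'll advance and close.

Emit:
drive_tool:
  steps: "9.1 0.1 0.2 3 0 0 0; 9.1 0.1 0.2 6 0 0 0; 9.1 0.1 0.2 9 0 0 0; 9.1 0.1 0.2 10.9 0 0 0; 9.1 0.1 0.2 10.9 0 0 0; 3 0.1 0.2 10.9 0 0 0; 3 0.1 0.2 10.9 0 0 0; 3 0.1 0.2 10.9 0 0 0"
  newtons: 50

```text
time: 2.82
position: [0.5045, 0.2271, 0.1348]
eef_rot: [3.138, -0.786, 0.797]
contact_force: [-0.8, 0.0, -0.5]
opening: 0.0736
```

Emit:
drive_tool:
  steps: "3 0 0 0 0 0 0; 3 0 0 0 0 0 0; 3 0 0 0 0 0 0; 3 0 0 0 0 0 0; 3 0 0 0 0 0 0; 3 0 0 0 0 0 0"

```text
time: 3.32
position: [0.5045, 0.2273, 0.1336]
eef_rot: [3.139, -0.785, 0.796]
contact_force: [-0.7, -0.6, 1.5]
opening: 0.0394
```

```bash
python3 -c "
from h import *
g=np.array([.494,.2175,.146]); R=pose(45,45)
go(g+.019*R.as_matrix()[:,2]+[0,0,.16],R)"
```

```text
t 3.32 pos [0.5045 0.2273 0.1336] rpy [179.9 -44.9  45.6] F [-0.7 -0.6  1.5] op 0.0394 q [-0.03  0.49  2.24  1.87  0.57 -1.  ]
shift cm [ 11.17  -0.03 -11.31] turn [-0.005  0.001  0.007]
```

Emit:
drive_tool:
  steps: "3 0.7 0 -0.7 0 0 0; 3 2 0 -2 0 0 0; 3 3.6 0 -3.6 0 0 0; 3 5.2 0 -5.2 0 0 0; 3 6.8 0 -6.8 0 0 0; 3 8.4 0 -8.4 0 0 0; 3 10 0 -10 0 0 0; 3 11.2 0 -11.2 0 0 0"

```text
time: 3.98
position: [0.5042, 0.2274, 0.2935]
eef_rot: [3.138, -0.784, 0.796]
contact_force: [0.4, 0.7, -2.7]
opening: 0.0396
```

```bash
python3 -c "
from h import *
snap('side','d1');snap('scene','s1')
go([.49,.05,.30],pose(65,25))
A=cv2.imread('pics/d1.png')[0:330,180:460];B=cv2.imread('pics/s1.png')[100:400,230:510]
f=lambda x:cv2.copyMakeBorder(x,0,330-len(x),0,0,0)
cv2.imwrite('pics/l1.png',cv2.resize(np.hstack([A,f(B)]),None,fx=1.4,fy=1.4))"
```

```text
t 4.08 pos [0.5052 0.2276 0.2945] rpy [179.6 -45.1  45.8] F [-0.3  0.3 -3. ] op 0.0393 q [-0.03  0.11  2.03  1.    0.66  0.03]
shift cm [ -9.34  11.37 -10.08] turn [ 0.2   -0.347 -0.277]
```

View pics/l1.png

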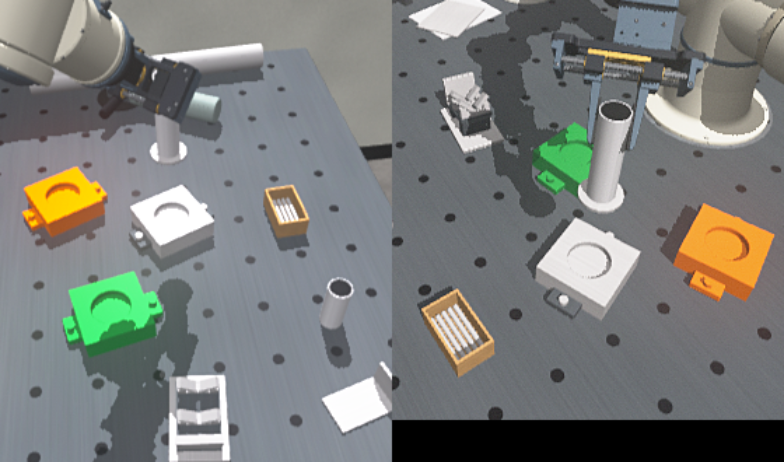

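The stub is lifted clear and hangs upright (flange at left (168,152), right (601,195)). Now I'll carry it across while tilting.

```bash
python3 -c "
from h import *
go([.49,.04,.30],pose(82.9,5))"
```

```text
t 4.08 pos [0.5052 0.2276 0.2945] rpy [179.6 -45.1  45.8] F [-0.3  0.3 -3. ] op 0.0393 q [-0.03  0.11  2.03  1.    0.66  0.03]
shift cm [ -9.85  12.07 -10.58] turn [ 0.286 -0.673 -0.601]
```

Emit:
drive_tool:
  steps: "3 -0.8 1 -0.9 0.024 -0.056 -0.05; 3 -2.1 2.6 -2.3 0.06 -0.14 -0.125; 3 -3.4 4.2 -3.7 0.1 -0.235 -0.21; 3 -4.7 5.8 -5.1 0.136 -0.32 -0.285; 3 -6 7.4 -6.5 0.172 -0.405 -0.361; 3 -7.3 9 -7.9 0.21 -0.49 -0.437; 3 -8.6 10.5 -9.3 0.247 -0.58 -0.518; 3 -9.8 12 -10.5 0.284 -0.67 -0.6"

```text
time: 4.75
position: [0.4891, 0.04, 0.2963]
eef_rot: [-3.137, -0.09, 1.447]
contact_force: [-0.2, 0.0, -3.4]
opening: 0.0394
```

```bash
cat >> h.py <<'E'
YAW=np.deg2rad(82.9); BO=np.array([.4736,-.256,.075])
BX=np.array([np.cos(YAW)*np.cos(np.pi/12),np.sin(YAW)*np.cos(np.pi/12),np.sin(np.pi/12)])
BZ=np.array([-np.cos(YAW)*np.sin(np.pi/12),-np.sin(YAW)*np.sin(np.pi/12),np.cos(np.pi/12)])
def seat(x,z,L=.119):
    R=pose(82.9,-30); go(BO+BX*(L+x)+BZ*z+.019*R.as_matrix()[:,2],R)
E
python3 -c "
from h import *
seat(.01,.10)"
```

```text
t 4.75 pos [0.4891 0.04   0.2963] rpy [-179.7   -5.2   82.9] F [-0.2  0.  -3.4] op 0.0394 q [-0.11  0.22  1.55  0.09  1.38  0.  ]
shift cm [-21.53   2.16   8.87] turn [-0.005 -0.614  0.001]
```

Emit:
drive_tool:
  steps: "3 -1 0.1 0.3 0 -0.06 0; 3 -3.5 0.3 0.6 0 -0.15 0; 3 -6.5 0.6 1.5 0 -0.25 0; 3 -9.5 0.9 2.8 0 -0.35 0; 3 -12.5 1.2 4.2 0 -0.44 0; 3 -15.5 1.5 5.8 0 -0.53 0; 3 -18.5 1.8 7.4 0 -0.6 0; 3 -21.5 2.2 8.9 -0.005 -0.614 0"

```text
time: 5.42
position: [0.4835, -0.1648, 0.1851]
eef_rot: [-3.138, 0.523, 1.45]
contact_force: [0.0, 0.3, -2.8]
opening: 0.0395
```

```bash
python3 -c "
from h import *
snap('side','d2');snap('scene','s2')
seat(.01,.03)
A=cv2.imread('pics/d2.png')[190:350,240:420];B=cv2.imread('pics/s2.png')[80:240,200:380]
cv2.imwrite('pics/l2.png',cv2.resize(np.hstack([A,B]),None,fx=2.2,fy=2.2))"
```

```text
t 5.52 pos [ 0.4819 -0.1668  0.184 ] rpy [-179.6   29.8   82.9] F [ 0.5 -0.7 -2.5] op 0.0392 q [-0.1   0.43  1.73 -0.6   1.09  0.33]
shift cm [4.68 0.32 4.58] turn [-0.007 -0.003  0.001]
```

View pics/l2.png

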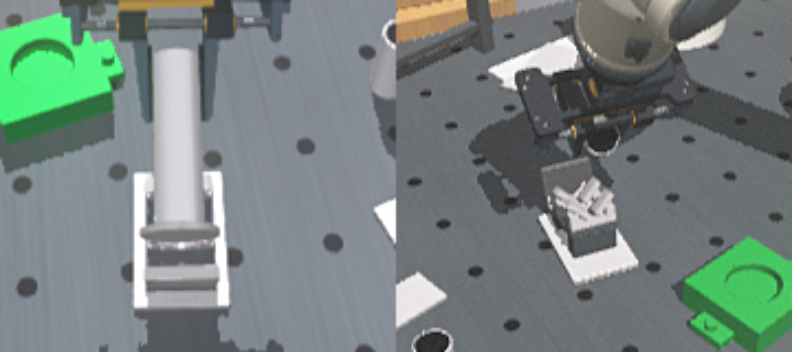

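The stub hangs above the cradle, lined up with it. I'll measure its slope and flange position in the bed frame from the side depth.

```bash
cat >> h.py <<'E'
BY=np.cross(BZ,BX)
def meas(t,box):
    a,b,c,e=box; P=cloud('side',np.load(f'pics/{t}.npy'))[b:e,a:c].reshape(-1,3)
    P=P[P[:,2]>.05]-BO; Q=np.c_[P@BX,P@BY,P@BZ]
    for lo in np.arange(-.014,.17,.006):
        m=(Q[:,0]>=lo)&(Q[:,0]<lo+.006); q=Q[m]
        if m.sum()>4: print(f'{lo:.3f} n{m.sum()} y {q[:,1].min():.4f} {q[:,1].max():.4f} z {q[:,2].min():.4f} {np.percentile(q[:,2],95):.4f}')
E
python3 -c "
from h import *
meas('d2',(302,200,341,303))"
```

```text
0.010 n281 y -0.0272 0.0343 z 0.0704 0.1290
0.016 n58 y -0.0274 0.0343 z 0.1015 0.1291
0.022 n155 y -0.0296 0.0317 z -0.0320 0.1180
0.028 n79 y -0.0162 0.0220 z 0.1020 0.1182
0.034 n84 y -0.0164 0.0219 z 0.1013 0.1178
0.040 n76 y -0.0167 0.0217 z 0.1017 0.1181
0.046 n81 y -0.0170 0.0216 z 0.0997 0.1184
0.052 n80 y -0.0302 0.0300 z -0.0402 0.1185
0.058 n89 y -0.0307 0.0299 z -0.0420 0.1183
0.064 n103 y -0.0311 0.0320 z -0.0435 0.1180
0.070 n119 y -0.0313 0.0319 z -0.0438 0.1179
0.076 n96 y -0.0300 0.0309 z -0.0093 0.1185
0.082 n94 y -0.0302 0.0308 z -0.0098 0.1181
0.088 n67 y -0.0169 0.0207 z 0.1018 0.1184
0.094 n75 y -0.0173 0.0206 z 0.0999 0.1185
0.100 n74 y -0.0230 0.0260 z 0.0947 0.1184
0.106 n109 y -0.0268 0.0295 z 0.0926 0.1186
0.112 n113 y -0.0268 0.0312 z 0.0994 0.1181
0.118 n119 y -0.0269 0.0310 z 0.1035 0.1180
0.124 n128 y -0.0288 0.0325 z 0.1012 0.1205
0.130 n120 y -0.0287 0.0337 z 0.1020 0.1259
0.136 n130 y -0.0287 0.0336 z 0.0997 0.1330
0.142 n131 y -0.0306 0.0335 z 0.1017 0.1392
0.148 n167 y -0.0325 0.0330 z 0.0998 0.1737
0.154 n219 y -0.0337 0.0327 z 0.1020 0.1777
0.160 n44 y -0.0210 0.0246 z 0.1024 0.1730
0.166 n6 y -0.0212 0.0246 z 0.1111 0.1349
```

Emit:
drive_tool:
  steps: "3 0.6 0.1 0.6 0 0 0; 3 1.5 0.2 1.6 0 0 0; 3 2.5 0.2 2.6 0 0 0; 3 3.4 0.2 3.6 0 0 0; 3 4.2 0.2 4.5 0 0 0; 3 4.8 0.2 5.1 0 0 0; 3 4.8 0.2 5.1 0 0 0; 3 4.8 0.2 5.1 0 0 0"

```text
time: 6.18
position: [0.489, -0.1497, 0.1203]
eef_rot: [3.138, 0.522, 1.443]
contact_force: [0.6, -0.2, -2.1]
opening: 0.0394
```

```bash
python3 -c "
from h import *
snap('side','d3');seat(.008,0)
meas('d3',(302,200,345,325))"
```

```text
t 6.23 pos [ 0.4893 -0.1499  0.1208] rpy [179.7  29.9  82.6] F [-0.3 -0.2 -1.8] op 0.0392 q [-0.07  0.53  1.78 -0.65  0.97  0.47]
shift cm [ 1.98 -0.26  2.25] turn [ 0.002 -0.002 -0.004]
-0.014 n115 y -0.0315 0.0340 z -0.0231 0.0140
-0.008 n116 y -0.0310 0.0336 z 0.0086 0.0139
-0.002 n75 y -0.0312 0.0335 z 0.0089 0.0138
0.004 n53 y -0.0291 0.0195 z 0.0037 0.0543
0.010 n203 y -0.0305 0.0310 z -0.0004 0.0627
0.016 n44 y -0.0198 0.0176 z 0.0351 0.0526
0.022 n80 y -0.0296 0.0318 z -0.0094 0.0516
0.028 n111 y -0.0298 0.0317 z -0.0103 0.0513
0.034 n99 y -0.0301 0.0316 z -0.0112 0.0512
0.040 n67 y -0.0188 0.0315 z -0.0083 0.0518
0.046 n67 y -0.0191 0.0217 z -0.0397 0.0523
0.052 n76 y -0.0283 0.0320 z -0.0409 0.0515
0.058 n84 y -0.0307 0.0320 z -0.0427 0.0520
0.064 n103 y -0.0311 0.0320 z -0.0437 0.0513
0.070 n119 y -0.0313 0.0318 z -0.0427 0.0510
0.076 n94 y -0.0301 0.0309 z -0.0109 0.0513
0.082 n87 y -0.0304 0.0308 z -0.0104 0.0517
0.088 n63 y -0.0210 0.0180 z 0.0335 0.0511
0.094 n60 y -0.0191 0.0178 z 0.0363 0.0523
0.100 n68 y -0.0277 0.0236 z 0.0274 0.0517
0.106 n99 y -0.0296 0.0274 z 0.0278 0.0524
0.112 n97 y -0.0297 0.0271 z 0.0350 0.0513
0.118 n102 y -0.0317 0.0289 z 0.0356 0.0514
0.124 n104 y -0.0316 0.0287 z 0.0348 0.0557
0.130 n106 y -0.0317 0.0303 z 0.0348 0.0621
0.136 n119 y -0.0337 0.0302 z 0.0340 0.0680
0.142 n123 y -0.0431 0.0344 z 0.0341 0.1033
0.148 n196 y -0.0433 0.0343 z 0.0376 0.1088
0.154 n231 y -0.0433 0.0341 z 0.0378 0.1147
0.160 n85 y -0.0436 0.0339 z 0.0450 0.1149
0.166 n40 y -0.0441 0.0341 z 0.0442 0.1106
```

Emit:
drive_tool:
  steps: "3 0.4 -0.1 0.4 0 0 0; 3 0.9 -0.1 0.9 0 0 0; 3 1.3 -0.1 1.3 0 0 0; 3 1.6 -0.1 1.6 0 0 0; 3 1.8 -0.1 1.8 0 0 0; 3 1.9 -0.1 1.9 0 0 0; 3 1.9 -0.1 1.9 0 0 0"

```text
time: 6.82
position: [0.489, -0.143, 0.0944]
eef_rot: [3.138, 0.522, 1.442]
contact_force: [-0.1, -0.5, -1.2]
opening: 0.0395
```

Emit:
drive_tool:
  steps: "3 0.06 0 0.06 0 0 0; 3 0.12 0 0.12 0 0 0; 3 0.18 0 0.18 0 0 0; 3 0.2 0 0.2 0 0 0; 3 0.2 0 0.2 0 0 0"

```text
time: 7.23
position: [0.4892, -0.1423, 0.092]
eef_rot: [3.137, 0.522, 1.441]
contact_force: [-0.4, -0.2, -1.7]
opening: 0.0395
```

```bash
python3 -c "
from h import *
snap('side','d4');seat(.008,0)
meas('d4',(302,200,345,325))" | head -22
```

```text
t 7.28 pos [ 0.4892 -0.1423  0.092 ] rpy [179.7  29.9  82.6] F [-0.8 -0.7 -1.7] op 0.0397 q [-0.05  0.58  1.8  -0.67  0.93  0.53]
shift cm [-0.11 -0.14  0.13] turn [ 0.002 -0.002 -0.005]
-0.014 n114 y -0.0316 0.0340 z -0.0231 0.0139
-0.008 n118 y -0.0311 0.0336 z 0.0092 0.0145
-0.002 n73 y -0.0311 0.0336 z 0.0079 0.0143
0.004 n91 y -0.0303 0.0296 z -0.0221 0.0311
0.010 n139 y -0.0301 0.0316 z -0.0217 0.0332
0.016 n40 y -0.0189 0.0198 z 0.0072 0.0218
0.022 n113 y -0.0295 0.0317 z -0.0299 0.0221
0.028 n97 y -0.0298 0.0317 z -0.0093 0.0217
0.034 n103 y -0.0302 0.0316 z -0.0094 0.0226
0.040 n61 y -0.0179 0.0194 z 0.0058 0.0228
0.046 n65 y -0.0182 0.0301 z -0.0391 0.0234
0.052 n65 y -0.0283 0.0258 z -0.0405 0.0223
0.058 n79 y -0.0307 0.0320 z -0.0425 0.0225
0.064 n108 y -0.0310 0.0319 z -0.0435 0.0219
0.070 n121 y -0.0313 0.0319 z -0.0442 0.0223
0.076 n91 y -0.0314 0.0309 z -0.0426 0.0228
0.082 n83 y -0.0304 0.0308 z -0.0098 0.0221
0.088 n59 y -0.0201 0.0183 z 0.0024 0.0225
0.094 n56 y -0.0202 0.0182 z 0.0032 0.0224
0.100 n66 y -0.0268 0.0241 z -0.0023 0.0226
```

Emit:
drive_tool:
  steps: "3 0.04 0 0.04 0 0 0; 3 0.08 0 0.08 0 0 0; 3 0.1 0 0.1 0 0 0; 3 0.1 0 0.1 0 0 0"

```text
time: 7.62
position: [0.4891, -0.142, 0.0908]
eef_rot: [3.137, 0.522, 1.441]
contact_force: [-2.1, 0.4, 3.3]
opening: 0.0394
```

Emit:
drive_tool:
  steps: "3 -0.1 0 0.1 0 0 0; 3 -0.2 0 0.2 0 0 0; 3 -0.3 0 0.3 0 0 0; 3 -0.4 0 0.4 0 0 0; 3 -0.45 0 0.45 0 0 0; 3 -0.45 0 0.45 0 0 0"

```text
time: 8.12
position: [0.4879, -0.1482, 0.0888]
eef_rot: [3.138, 0.522, 1.441]
contact_force: [-4.3, 0.7, 1.5]
opening: 0.0394
```

Emit:
drive_tool:
  steps: "3 -0.04 0 0.04 0 0 0; 3 -0.07 0 0.07 0 0 0; 3 -0.07 0 0.07 0 0 0"

```text
time: 8.37
position: [0.4879, -0.149, 0.0886]
eef_rot: [3.138, 0.522, 1.441]
contact_force: [-4.5, 1.7, 3.8]
opening: 0.0391
```

Emit:
drive_tool:
  steps: "3 -0.04 0 0.04 0 0 0; 3 -0.07 0 0.07 0 0 0; 3 -0.07 0 0.07 0 0 0"

```text
time: 8.62
position: [0.4878, -0.1493, 0.0884]
eef_rot: [3.138, 0.521, 1.441]
contact_force: [-6.7, 12.8, 9.7]
opening: 0.0396
```

The push force rose to +12.8 N in y, so the flange is on the stop. I'll ease the sideways load and release.

Emit:
drive_tool:
  steps: "3 0 -0.08 0 0 0 0; 3 0 -0.1 0 0 0 0; 3 0 -0.1 0 0 0 0"

```text
time: 8.87
position: [0.4876, -0.1493, 0.0884]
eef_rot: [3.136, 0.521, 1.441]
contact_force: [-1.7, 9.0, 4.1]
opening: 0.0392
```

Emit:
drive_tool:
  steps: "8 0 0 0 0 0 0; 8 0 0 0 0 0 0; 8 0 0 0 0 0 0; 8 0 0 0 0 0 0; 8 0 0 0 0 0 0; 8 0 0 0 0 0 0; 8 0 0 0 0 0 0; 8 0 0 0 0 0 0"

```text
time: 9.53
position: [0.4873, -0.1498, 0.0884]
eef_rot: [3.137, 0.522, 1.441]
contact_force: [0.1, -0.6, -0.5]
opening: 0.0799
```

```bash
python3 -c "
from h import *
snap('side','d5');seat(0,0)
meas('d5',(302,200,345,325))" | head -22
```

```text
t 9.58 pos [ 0.4872 -0.1498  0.0884] rpy [179.7  29.9  82.6] F [0.6 0.3 0.8] op 0.0801 q [-0.07  0.58  1.81 -0.68  0.91  0.53]
shift cm [-0.19 -0.04  0.  ] turn [ 0.002 -0.002 -0.005]
-0.014 n119 y -0.0314 0.0340 z -0.0232 0.0140
-0.008 n110 y -0.0309 0.0337 z 0.0079 0.0142
-0.002 n145 y -0.0312 0.0335 z 0.0056 0.0312
0.004 n75 y -0.0298 0.0317 z 0.0059 0.0325
0.010 n64 y -0.0188 0.0200 z 0.0029 0.0207
0.016 n64 y -0.0190 0.0199 z 0.0025 0.0208
0.022 n110 y -0.0295 0.0318 z -0.0311 0.0206
0.028 n103 y -0.0298 0.0316 z -0.0103 0.0204
0.034 n97 y -0.0300 0.0315 z -0.0092 0.0206
0.040 n64 y -0.0181 0.0315 z -0.0083 0.0215
0.046 n65 y -0.0182 0.0259 z -0.0382 0.0206
0.052 n62 y -0.0282 0.0321 z -0.0407 0.0204
0.058 n81 y -0.0308 0.0320 z -0.0428 0.0214
0.064 n101 y -0.0309 0.0319 z -0.0433 0.0196
0.070 n121 y -0.0313 0.0319 z -0.0440 0.0210
0.076 n93 y -0.0300 0.0309 z -0.0091 0.0209
0.082 n81 y -0.0303 0.0308 z -0.0087 0.0212
0.088 n58 y -0.0180 0.0204 z 0.0012 0.0203
0.094 n70 y -0.0465 0.0202 z -0.0021 0.0205
0.100 n74 y -0.0469 0.0201 z 0.0013 0.0214
```

Seated at the stop, parallel to the bed. I'll back the hand off along the tool axis.

Emit:
drive_tool:
  steps: "8 0 0 -1 0 0 0; 8 0 0 -2.5 0 0 0; 8 0 0 -4.5 0 0 0; 8 0 0 -7 0 0 0; 8 0 0 -10 0 0 0; 8 0 0 -13 0 0 0; 8 0 0 -15 0 0 0; 8 0 0 -15 0 0 0"

```text
time: 10.25
position: [0.498, -0.0736, 0.2223]
eef_rot: [3.131, 0.52, 1.44]
contact_force: [0.3, -0.2, -0.9]
opening: 0.0798
```

```bash
python3 -c "
from h import *
snap('side','d6');snap('scene','s6');seat(0,0)
meas('d6',(302,200,345,325))
A=cv2.imread('pics/d6.png')[190:350,240:420];B=cv2.imread('pics/s6.png')[80:240,200:380]
cv2.imwrite('pics/l6.png',cv2.resize(np.hstack([A,B]),None,fx=2.2,fy=2.2))"
```

```text
t 10.35 pos [ 0.4965 -0.075   0.2192] rpy [179.7  29.9  82.6] F [-0.3  0.5 -0. ] op 0.0802 q [ 0.08  0.4   1.64 -0.54  1.26  0.42]
shift cm [-0.22 -0.08 15.1 ] turn [ 0.003 -0.003 -0.005]
-0.014 n115 y -0.0315 0.0341 z -0.0219 0.0134
-0.008 n115 y -0.0311 0.0337 z 0.0100 0.0147
-0.002 n143 y -0.0313 0.0336 z 0.0074 0.0305
0.004 n77 y -0.0298 0.0317 z 0.0070 0.0322
0.010 n64 y -0.0189 0.0200 z 0.0021 0.0204
0.016 n63 y -0.0190 0.0199 z 0.0022 0.0210
0.022 n108 y -0.0295 0.0318 z -0.0304 0.0206
0.028 n100 y -0.0298 0.0317 z -0.0085 0.0211
0.034 n100 y -0.0302 0.0316 z -0.0105 0.0206
0.040 n65 y -0.0180 0.0216 z -0.0097 0.0209
0.046 n66 y -0.0183 0.0259 z -0.0397 0.0213
0.052 n66 y -0.0281 0.0321 z -0.0409 0.0206
0.058 n83 y -0.0305 0.0299 z -0.0426 0.0210
0.064 n100 y -0.0311 0.0320 z -0.0441 0.0204
0.070 n120 y -0.0312 0.0318 z -0.0434 0.0208
0.076 n92 y -0.0314 0.0309 z -0.0425 0.0205
0.082 n84 y -0.0303 0.0308 z -0.0105 0.0214
0.088 n58 y -0.0178 0.0204 z 0.0009 0.0213
0.094 n58 y -0.0181 0.0202 z 0.0019 0.0210
0.100 n59 y -0.0185 0.0201 z 0.0032 0.0212
0.106 n60 y -0.0187 0.0199 z 0.0033 0.0212
0.112 n59 y -0.0190 0.0198 z 0.0010 0.0204
0.118 n55 y -0.0193 0.0197 z 0.0025 0.0212
0.124 n59 y -0.0196 0.0195 z 0.0009 0.0206
0.130 n53 y -0.0175 0.0195 z 0.0039 0.0214
0.136 n52 y -0.0178 0.0193 z 0.0069 0.0206
0.142 n54 y -0.0181 0.0191 z 0.0061 0.0207
0.148 n36 y -0.0182 0.0191 z 0.0037 0.0209
```

View pics/l6.png

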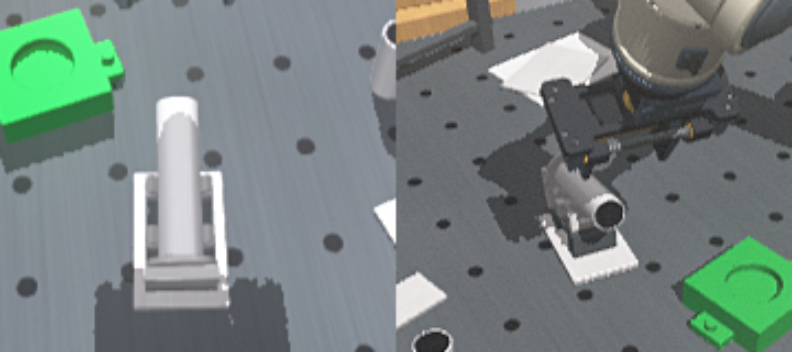

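The picture shows the stub lying in both vees, with the flange at the stop plate (left (185,262)) and the hand clear.

```bash
python3 -c "
from plant import r
print(r.job_done())"
```

```text
the job is handed in; nothing more can be done
None
```

The stub is lying in the cradle with its flange at the low end, against the stop plate. I've released it, moved the hand clear and handed the job in at about 10.4 s of the 48 s allowed. No verdict was reported.

I gripped it near the plain end with the hand leaned 45°, lifted it out of the die and tilted it in the air. I then lowered it into the vees, still gripped, until I felt about 5 N of contact. Pushing it down the slope, the force rose to about 13 N when the flange met the stop, and then I let go.

**Last checks (side camera depth, after backing the hand off):**
- **Seating:** the tube is parallel to the bed to within measurement noise, and its axis is within about 1 mm of the bed line.
- **Stop:** the flange sits at the stop face and the plain end is at about 150 mm. I could not resolve the gap to better than 1–2 mm.
- **Hand:** about 0.15 m back, with the force reading at noise level.
- **Bystanders:** the hand's path stayed away from them and I felt no unexpected contact, but I did not measure their positions again at the end.

No check failed or disagreed, apart from a 1–2 mm offset between the camera and the arm, which I corrected during placing.

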